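Clamp the espresso board

TASK

Slide the freshly glued wooden serving board flat along the counter, without lifting it, into the bench clamp's open throat until its end meets the back rail, and let go of it. Then pump the trigger, never pushing the plunger or pad by hand, until the pad presses the board on the fixed jaw and the spring behind the pad is pressed in about a third of its travel; past two thirds the joint is crushed. Finish while still holding the trigger squeezed like that (the pad eases off when it is let go), and leave the cups and other things where they stand.

Things in the scene. Friction and masses are not known exactly. Their poses are not given: they have to be found in the camera images.
- clamp: Bench clamp of aluminium and steel, screwed to the counter, turned at most 0.2 rad, all below 48 mm high. Origin at counter level; its +y is the pressing direction, its +x points into the throat, which is open to -x. Points below in its frame are (x, y, z) in mm. Pad and plunger run along y at x = 0. Foot plate x -60..85, y -170..-45, 8 high; the plunger's tail reaches y = -195
- board: Serving board of two pale wood slats with a dark seam along the middle, 130 (its x) by 58 (its y) by 22 mm high, about 0.13 kg, flat on the counter. Origin: centre of its underside. Goes in lengthwise, its x along the clamp's x, either end first; home, its centre is at x = 5 in the clamp's frame, and at y = 71 once pressed on the fixed jaw
- jaw_face (a point): Point on the pressing face of the fixed jaw, on the pad's line; in the clamp's frame (0, 100, 12) mm. The jaw is a block x -18..85, y 100..125, 32 high
- rail_face (a point): Point on the front face of the back rail that the board's end must meet; in the clamp's frame (70, 60, 12) mm. The rail is a bar along y from -170 to 125, 34 high
- pad_face (a point): Centre of the front face of the black rubber pad on the end of the plunger, 15 mm above the counter, facing the fixed jaw; in the clamp's frame x = 0, y = -10 mm + plunger - pad. The pad is 30 mm wide (x -15..15), z 3..27; the coil spring behind it goes into a round cup
- trigger_post (a point): Middle, 30 mm up, of the upright grey round post at the end of the trigger: 12 mm thick, z 10..46. In the clamp's frame at rest (-93, -98), fully squeezed (-93, -122): it swings to -y, towards the handle, on a 52 mm radius. Post and handle measure 51 mm over their outer faces at rest, 27 mm fully squeezed; pinch both together from above, or push the post alone
- handle_mid (a point): Middle of the fixed grey handle bar beside the trigger post, 30 mm above the counter; in the clamp's frame (-94, -137, 30) mm. The bar juts out to -x: x -132..-57, y -143..-131, z 10..46
- trigger (a joint): Trigger angle, 0 at rest (springs back when let go) to 0.46 rad fully squeezed; 2 to 3 N at the post with the pad free, up to about 12 N when pressing. Its pawl drives a rack of 5 mm teeth, only on the squeeze: a full stroke feeds the plunger 10 mm (the first 7 to 13), after up to 5 mm of idle motion
- plunger (a joint): How far the plunger is fed out, m, 0 to 0.075; starts at 0 to 0.02. It stays put when the trigger springs back (2 N of friction), but when the pad presses harder than that it eases back unless the trigger is held. With the board on the fixed jaw the pad just touches at 0.052
- pad (a joint): How far the pad is pressed in against its spring, m, 0 (free) to 0.008 (its whole travel); 2.5 N per mm. Wanted at the end: about 0.0027. Beyond 0.0055 the board's joint is crushed; a full squeeze of the trigger with the pad already touching does that
- cup_a: White espresso cup, 68 mm wide, 58 high, beyond the board. Origin at the centre of its underside. Leave it alone
- cup_b: White espresso cup, 68 mm wide, 58 high, near right. Origin at the centre of its underside. Leave it alone
- cup_c: White espresso cup, 68 mm wide, 58 high, far right. Origin at the centre of its underside. Leave it alone
- pitcher: Steel milk pitcher with a handle, 84 mm wide without the handle, 100 high, right of the clamp. Origin at the centre of its underside. Leave it alone
- tamper: Steel coffee tamper, 58 mm wide, 83 high, near, to the right. Origin at the centre of its underside. Leave it alone
- tin: Coffee tin, 90 mm wide, 130 high, far to the right. Origin at the centre of its underside. Leave it alone
- saucer: White saucer, 130 mm wide, 18 high, near left. Origin at the centre of its underside. Leave it alone
Mind the look-alikes: they are no part of the job. What is shaped like the board but green, grey or turquoise is not meant.

How it is judged:
By the outcome, as a careful person would: the job done as asked, in the order asked, and still so for the second after the job is handed in, while the arm keeps its last pose, push and grip.
It also fails if it takes over 64 s, if anything falls off the work surface, if the arm or the gripper's body presses on something with over 40 N, if the wrist force passes 120 N, or if a joint passes its speed limit or range.

ROBOT

A 6-joint arm with a two-finger parallel gripper is mounted at the origin on the work surface. World frame = base frame: x ahead of the robot, y to its left, z up, the work surface at z = 0. Lengths are in mm, angles in rad, forces in N, time in s.
With the tool pointing down it reaches from about 275 to 750 mm from the base axis. Payload 10.2 kg.
Tool frame: the origin (TCP) lies between the finger pads; the fingertips stand 14 mm ahead of it and the grasp point (between the pads) lies 5 mm behind it (tip_reach is the distance from the TCP to the fingertips, in mm); z points along the fingers, y is the line along which they close (so a half turn about z gives the same grasp; the last joint's range is limited). The gripper opens to 85 mm and grips with 20 to 120 N. Pads are 22 mm wide; open, the fingers measure 114 mm over their backs; the gripper's body (76 mm by 85 mm) begins 54 mm behind the grasp point. The pads swing forward as they close: fully open they stand 13 mm farther back than shut.
Start: joints at [0.988, 0.313, 1.498, -0, 1.331, -0.223], TCP at [184.859, 491.384, 245.294] pointing down, gripper open.
Joint ranges: [-2.94, 2.94], [-0.97, 2.17], [0.19, 2.56], [-1.23, 4.37], [0.02, 3.11], [-2.88, 2.88]. Speed limits (rad/s): [2.39, 2.39, 3.01, 3.14, 3.14, 3.14].

INTERFACE

Orientations are given as a unit quaternion [w, x, y, z].
In Python, from rig import * gives the robot as it stands.
- The arm moves only by the tool arm_command, never from a script. Its argument "steps" is a list that holds one entry, the list of rows, each a list of 7 numbers: the opening, from 0 (shut) to 1 (fully open), then the shift along the tool's x, y, z each as a share of 0.05 m, from -1 to 1, then the turn, a rotation vector about the tool's x, y, z each as a share of 0.15 rad, from -1 to 1. A call has 1 to 8 rows; each row shifts and turns the commanded pose from where the row before left it, along the tool's axes as they then stand; what a row does not reach is not made up. A row lasts 1/8 s, in which the tool goes at most 62.5 mm and 10.7 degrees, less where a joint would pass 70% of its speed; a pose out of reach is approached as far as the arm can. A call with a number of a shift or a turn outside -1 to 1 is refused whole. A call with a gripper value outside its range is refused whole. The fingers move at their own pace and stop on an object; "squeeze" is the grip in N (left out, the last holds). Time passes only in rows, so rows that do not move let the fingers close. It gives the time, the measured TCP pose, the force, the opening and the grip force at its end, in the units of the state.
- sense(): the state, without advancing time (a new reading comes with each control period).
- capture(name): name is "scene" or "top" or "wrist"; returns the picture (420x560x3 uint8, red, green, blue); there is no depth.
- get_calibration(name): a dict with "intrinsics" (3x3 intrinsics, pixels), "rvec" (rotation vector, rad) and "tvec" (3), from world to camera coordinates, as OpenCV has them; the wrist camera has in their place "T_tool_cam" (4x4, takes a point from camera to tool coordinates, whose origin is the TCP and whose axes are the flange's). Camera axes: x right, y down, z forward; pixel columns grow to the right and rows downward; lengths in mm; the calibration is good to about 2 mm. A picture is of the moment at which its call begins: read the wrist's pose just before it. get_calibration takes no time and is no camera call.
- finish_job(): hands the job in; it is judged then, once.
The state is a dict: "time_s": time; "joints": joint angles; "dq": joint speeds; "tau": joint torques, N m; "eef_pos": TCP position; "ee_rot": TCP orientation; "force": force on the tool from outside, world axes, zero at the start; "wrist_torque": the same for the moment, N m; "grip_width": opening from 0.0 (shut) to 1.0 (fully open); "grip_force": force on a finger pad.
Only numpy, scipy, OpenCV 4.12 (cv2) and the standard library are available. Lean on these libraries where they do the work, as an engineer would, in place of code of your own. Each camera call takes 0.05 s, during which the arm holds its last target. There are 200 camera calls.

## Working session

There is one attempt and no reset: what is moved stays moved. The work goes in short steps, Python scripts to look and compute and a tool call to move; the robot and the scene stay as the last step left them, time stands still between calls to the robot, and variables do not carry over. Pictures are saved under pics/ and viewed, at most 10 in all, crops included, and the job is handed in when it is done.

Besides the shell and the picture viewer there is one more tool, called after "Emit:" in YAML: its name, and indented under it one key for each argument. arm_command: Moves the arm, as the interface text tells. Its arguments: {"type":"object","properties":{"steps":{"type":"array"},"squeeze":{"type":"number"}},"required":["steps"]}

```bash
mkdir -p pics; ls; python3 - <<'E'
from rig import *
import cv2,numpy as np
a=capture("scene");b=capture("top")
cv2.imwrite("pics/a.png",a[:,:,::-1]);cv2.imwrite("pics/b.png",b[:,:,::-1])
for n in("scene","top","wrist"):print(n,get_calibration(n))
print(sense())
E
```

```text
pics
scene {'intrinsics': array([[418.18236713,   0.        , 273.66575913],
       [  0.        , 418.18236713, 206.04378296],
       [  0.        ,   0.        ,   1.        ]]), 'rvec': array([ 2.27875037,  1.23505634, -0.39950278]), 'tvec': array([-237.00129633, -331.0851813 , 1653.03289852])}
top {'intrinsics': array([[462.40819456,   0.        , 275.85014711],
       [  0.        , 462.40819456, 209.25775377],
       [  0.        ,   0.        ,   1.        ]]), 'rvec': array([ 2.10944397, -2.16968083,  0.19185665]), 'tvec': array([  -5.54666017,  509.11223876, 1291.90272992])}
wrist {'intrinsics': array([[343.23987104,   0.        , 279.64990736],
       [  0.        , 343.23987104, 211.93498627],
       [  0.        ,   0.        ,   1.        ]]), 'T_tool_cam': array([[ 5.06897658e-04, -9.58793859e-01, -2.84102233e-01,
         7.17158928e+01],
       [ 9.99999682e-01,  3.11321519e-04,  7.33554024e-04,
        -1.17160693e+00],
       [-6.14879955e-04, -2.84102514e-01,  9.58793713e-01,
        -1.27965764e+02],
       [ 0.00000000e+00,  0.00000000e+00,  0.00000000e+00,
         1.00000000e+00]])}
{'time_s': 0.1, 'joints': array([ 9.87559578e-01,  3.13399369e-01,  1.49831463e+00, -1.50999286e-05,
        1.33097199e+00, -2.23384955e-01]), 'dq': array([-0.00017467, -0.00034168, -0.00459935, -0.00092201,  0.00175821,
        0.00094144]), 'tau': array([ 1.49423588e-03, -4.12898362e+01, -2.60140175e+01, -2.47195803e-04,
        3.05012392e-03,  3.02128647e-06]), 'eef_pos': array([184.77068319, 491.20698716, 244.80705815]), 'ee_rot': array([-2.07804334e-04,  1.78954872e-01,  9.83857131e-01, -5.05685965e-04]), 'force': array([-0.63969988,  0.52721551, -0.05439432]), 'wrist_torque': array([-0.01567099, -0.01482786, -0.00590985]), 'grip_force': 0.0, 'grip_width': 1.001720644977696}
```

View pics/a.png

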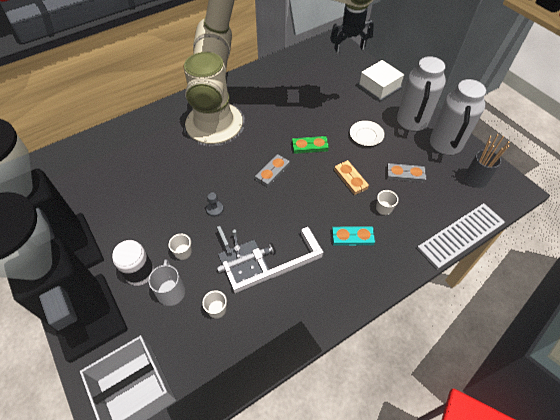

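View pics/b.png

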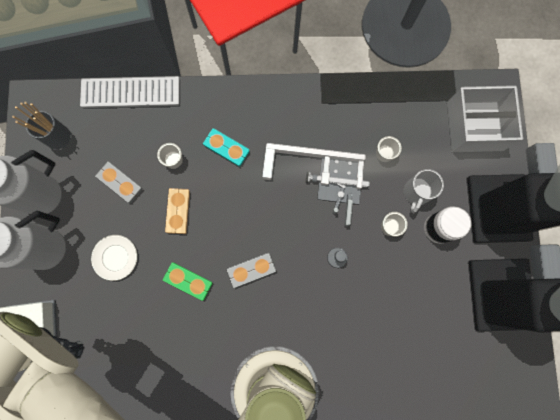

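The pale board is at top-view pixel (177,211). The look-alikes are green (187,282), grey (251,270), grey (118,182) and turquoise (226,147). The clamp's rail runs (270,148)–(365,157) with the jaw at (268,165), and its throat opens downward in the image. I'll check both in one crop.

```bash
cat > h.py <<'E'
from rig import *
import cv2,numpy as np
def ray(name,uv,z):
    c=get_calibration(name);R=cv2.Rodrigues(c["rvec"])[0];t=c["tvec"]
    d=R.T@np.linalg.inv(c["intrinsics"])@np.r_[uv,1];o=-R.T@t
    return (o+d*(z-o[2])/d[2])[:2]
def proj(name,P):
    c=get_calibration(name);return cv2.projectPoints(np.array(P,float).reshape(-1,3),c["rvec"],c["tvec"],c["intrinsics"],None)[0][:,0]
E
python3 - <<'E'
from h import *
b=cv2.imread("pics/b.png")
cv2.imwrite("pics/c.png",cv2.convertScaleAbs(cv2.resize(b[125:235,155:375],None,fx=3.6,fy=3.6,interpolation=cv2.INTER_CUBIC),alpha=1.1,beta=10))
hsv=cv2.cvtColor(b,cv2.COLOR_BGR2HSV)[180:240,155:200]
m=((hsv[:,:,1]>60)&(hsv[:,:,2]>120)).astype(np.uint8)
p=np.argwhere(m)[:,::-1]+[155,180]
r=cv2.minAreaRect(p.astype(np.float32));print(r,m.sum())
w=np.array([ray("top",q,22) for q in cv2.boxPoints(r)]);print(w,w.mean(0))
E
```

```text
((176.67637634277344, 210.4718780517578), (21.094308853149414, 44.83082580566406), 4.969740867614746) 946
[[454.53406108 305.41914546]
 [586.7530303  295.46585603]
 [579.58300563 233.62834568]
 [447.50919663 244.58069099]] [517.09482341 269.77350954]
```

View pics/c.png

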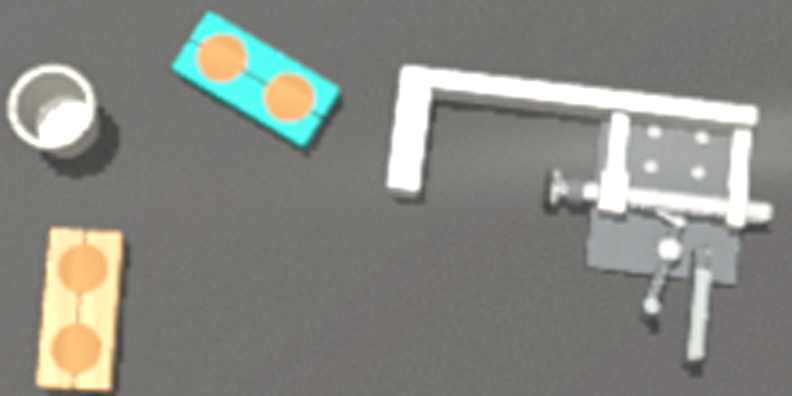

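The crop confirms the pale board with dark seam at crop (80,310). The clamp's jaw tip is at (405,190), the rail's left corner at (402,65) and right end at (757,115). The pad is at (553,190), the post at (652,305) and the handle end at (695,357). Next I fit the clamp pose.

```bash
python3 - <<'E'
from h import *
from scipy.optimize import least_squares
M=np.array([[-18,100,32],[-18,125,32],[85,125,34],[85,-170,34],[70,-170,34],[70,100,34],[-93,-98,46],[-132,-137,46],[-60,-45,8],[-60,-170,8]],float)
U=np.array([[420,193],[388,190],[402,65],[757,107],[755,124],[432,98],[652,305],[695,357],[588,267],[735,284]])/3.6+[155,125]
def W(p,M):
    c,s=np.cos(p[2]),np.sin(p[2]);return M@np.array([[c,-s,0],[s,c,0],[0,0,1]]).T+[p[0],p[1],0]
r=least_squares(lambda p:(proj("top",W(p,M))-U).ravel(),[600,-50,0],loss="soft_l1")
print(r.x);print((proj("top",W(r.x,M))-U).round(1))
p=r.x
for n,q in dict(mouth=[-140,71,0],home=[5,71,0],post=[-93,-98,30],handle=[-94,-137,30],pad0=[0,-10,15]).items():print(n,W(p,np.array([q],float)).round(1))
# pad position
print("pad face",ray("top",np.array([548,190])/3.6+[155,125],27))
a=cv2.imread("pics/a.png")
for q in proj("scene",W(p,M)):cv2.circle(a,tuple(int(v) for v in q.round()),1,(0,0,255),-1)
bx=np.array([[454.5,305.4,22],[586.7,295.5,22],[579.6,233.6,22],[447.5,244.6,22]])
for q in proj("scene",bx):cv2.circle(a,tuple(int(v) for v in q.round()),1,(0,0,255),-1)
cv2.imwrite("pics/d.png",cv2.resize(a[140:310,195:415],None,fx=3.4,fy=3.4,interpolation=cv2.INTER_CUBIC))
E
```

```text
[ 6.06964582e+02 -1.10178430e+02 -1.39504523e-01]
[[-0.6 -0.2]
 [-0.1 -0.3]
 [-0.1  0.7]
 [ 0.  -0.1]
 [ 0.2  0. ]
 [-0.6 -2.7]
 [ 0.3  0.3]
 [ 0.7  0.7]
 [-0.4  0.1]
 [ 0.6  0. ]]
mouth [[478.2 -20.4   0. ]]
home [[621.8 -40.6   0. ]]
post [[ 501.2 -194.3   30. ]]
handle [[ 494.8 -232.8   30. ]]
pad0 [[ 605.6 -120.1   15. ]]
pad face [ 603.18956783 -115.54935602]
```

View pics/d.png

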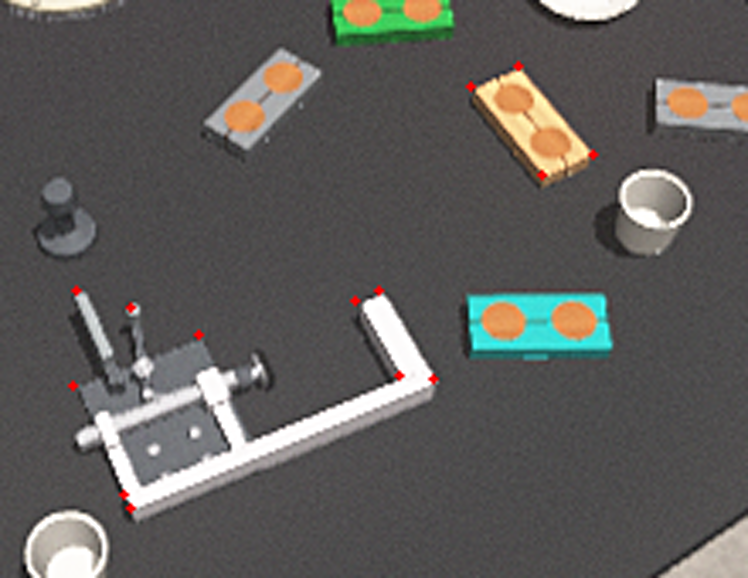

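Emit:
arm_command:
  steps:
    - [[1, 0, 0, 0, 0, 0, -0.94], [1, 0, 0, 0, 0, 0, -0.94], [1, -0.85, -0.55, 0.35, 0, 0, 0], [1, -0.85, -0.55, 0.35, 0, 0, 0], [1, -0.85, -0.55, 0.35, 0, 0, 0], [1, -0.85, -0.55, 0.35, 0, 0, 0], [1, -0.85, -0.55, 0.35, 0, 0, 0], [1, -0.85, -0.55, 0.35, 0, 0, 0]]

```text
time_s: 1.1
eef_pos: [427.3, 305.8, 139.6]
ee_rot: [-0.0, 0.039, 0.999, -0.0]
force: [-0.0, 1.1, 1.0]
grip_width: 0.995
grip_force: 0.0
```

```bash
cat >> h.py <<'E'
from scipy.spatial.transform import Rotation as Ro
CL=np.array([606.96,-110.18,-0.1395])
def cw(x,y):
    c,s=np.cos(CL[2]),np.sin(CL[2]);return np.array([CL[0]+c*x-s*y,CL[1]+s*x+c*y])
def need(xyz,A):
    s=sense();q=s["ee_rot"];R=Ro.from_quat([*q[1:],q[0]])
    T=np.array([[np.cos(A),np.sin(A),0],[np.sin(A),-np.cos(A),0],[0,0,-1]]).T
    rv=(R.inv()*Ro.from_matrix(T)).as_rotvec()
    print("t",s["time_s"].__round__(2),"pos",s["eef_pos"].round(1),"F",s["force"].round(1),"grip",round(s["grip_width"],3),round(s["grip_force"],1))
    print("turn/0.15",(rv/.15).round(2),"shift/50 (after turn)",(T.T@(np.array(xyz)-s["eef_pos"])/50).round(3),"(now)",(R.inv().apply(np.array(xyz)-s["eef_pos"])/50).round(3))
def wpx(P):
    s=sense();c=get_calibration("wrist");q=s["ee_rot"];R=Ro.from_quat([*q[1:],q[0]]).as_matrix()
    Tt=np.eye(4);Tt[:3,:3]=R;Tt[:3,3]=s["eef_pos"];T=np.linalg.inv(Tt@c["T_tool_cam"])
    p=T[:3,:3]@np.array(P,float).T+T[:3,3:];p=c["intrinsics"]@p;return (p[:2]/p[2]).T
E
python3 - <<'E'
from h import *
need([472,273.3,110],3.063)
bx=np.array([[454.5,305.4,22],[586.7,295.5,22],[579.6,233.6,22],[447.5,244.6,22]])
print(wpx(bx));a=capture("wrist")[:,:,::-1].copy()
for q in wpx(bx):cv2.circle(a,tuple(int(v) for v in q.round()),3,(0,0,255),-1)
cv2.imwrite("pics/e.png",a)
for n,uv in dict(cupa=(170,156),grey_c=(251,270),grey_top=(273,257),grey_tl=(228,270),turq_low=(245,165)).items():print(n,ray("top",uv,20))
print("mouth",cw(-100,68))
E
```

```text
t 1.1 pos [427.3 305.8 139.6] F [-0.   1.1  1. ] grip 0.995 0.0
turn/0.15 [-0. -0.  0.] shift/50 (after turn) [-0.942 -0.579  0.591] (now) [-0.941 -0.579  0.591]
[[283.25753035 244.92268159]
 [283.19973972 385.6353845 ]
 [212.10474641 383.51686197]
 [203.42693244 242.1589718 ]]
cupa [682.46869064 291.20365714]
grey_c [337.75721288  56.22934909]
grey_top [373.15091895  -7.93790311]
grey_tl [339.64398938 122.16529792]
turq_low [648.85859815  67.88383252]
mouth [517.38669887 -28.93577729]
```

View pics/e.png

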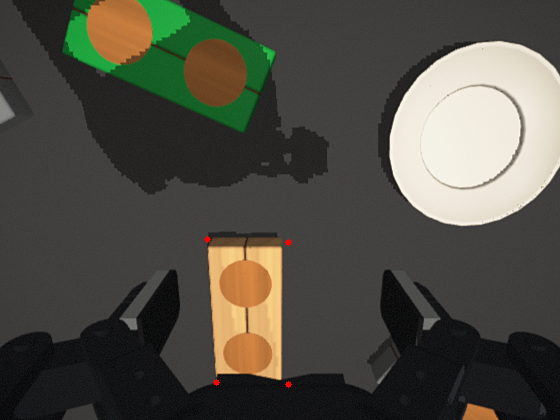

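The close view shows the pale two-slat board at (245,312). Its projected corners agree within about 5 px, and the saucer and green board are well away.

Emit:
arm_command:
  steps:
    - [[1, -0.31, -0.2, 0.2, 0, 0, 0], [1, -0.31, -0.2, 0.2, 0, 0, 0], [1, -0.31, -0.18, 0.2, 0, 0, 0], [1, 0, 0, 0, 0, 0, 0], [1, 0, 0, 0, 0, 0, 0]]

```text
time_s: 1.78
eef_pos: [470.1, 274.9, 110.5]
ee_rot: [0.0, 0.039, 0.999, 0.0]
force: [-0.0, -0.4, -0.1]
grip_width: 1.0
grip_force: 0.0
```

```bash
python3 - <<'E'
from h import *
need([472,273.3,22],3.063)
a=capture("wrist")[:,:,::-1].copy()
h=cv2.cvtColor(a,cv2.COLOR_BGR2HSV);m=((h[:,:,1]>60)&(h[:,:,2]>190)&(h[:,:,0]<25)).astype(np.uint8)
m[:, :150]=0;m[:,400:]=0
m=cv2.morphologyEx(m,cv2.MORPH_CLOSE,np.ones((9,9)))
n,l,st,ce=cv2.connectedComponentsWithStats(m);i=1+st[1:,4].argmax();print(st[i])
bx=np.array([[454.5,305.4,22],[447.5,244.6,22]]);print("pred rear",wpx(bx))
for v in range(st[i][1],st[i][1]+st[i][3],15):
    u=np.flatnonzero(l[v]==i);print(v,u.min(),u.max(),end="; ")
print(wpx([[472,273.3,22]]))
E
```

```text
t 1.77 pos [470.1 274.9 110.5] F [-0.  -0.4 -0.1] grip 1.0 0.0
turn/0.15 [0.   0.   0.01] shift/50 (after turn) [-0.04  -0.029  1.77 ] (now) [-0.04 -0.03  1.77]
[  237   201    86   163 12655]
pred rear [[326.12776687 197.10535894]
 [231.87705617 193.6329439 ]]
201 261 266; 216 237 322; 231 238 321; 246 239 321; 261 239 320; 276 240 320; 291 240 319; 306 241 319; 321 241 318; 336 242 318; 351 242 317; [[278.95932772 226.11634893]]
```

Emit:
arm_command:
  steps:
    - [[1, -0.1, -0.03, 0.4, 0, 0, 0], [1, 0, 0, 0.4, 0, 0, 0], [1, 0, 0, 0.5, 0, 0, 0], [1, 0, 0, 0.5, 0, 0, 0], [1, 0, 0, 0, 0, 0, 0], [0.55, 0, 0, 0, 0, 0, 0], [0.5, 0, 0, 0, 0, 0, 0], [0.5, 0, 0, 0, 0, 0, 0]]
  squeeze: 25

```text
time_s: 2.82
eef_pos: [475.8, 273.1, 21.7]
ee_rot: [0.001, 0.039, 0.999, 0.0]
force: [-3.0, 0.6, 6.8]
grip_width: 0.669
grip_force: 26.8
```

```bash
python3 - <<'E'
from h import *
m=cw(-100-45,68);print(m)
need([*m,20.5],np.pi+CL[2])
E
```

```text
[472.82384489 -22.67861777]
t 2.83 pos [475.8 273.1  21.7] F [-3.   0.6  6.8] grip 0.669 26.8
turn/0.15 [0.01 0.01 0.41] shift/50 (after turn) [-0.763 -5.866  0.024] (now) [-0.398 -5.902  0.018]
```

Emit:
arm_command:
  steps:
    - [[0.5, 0, -0.3, 0, 0, 0, 0.1], [0.5, 0, -0.5, 0, 0, 0, 0.1], [0.5, 0, -0.6, 0, 0, 0, 0.1], [0.5, 0, -0.6, 0, 0, 0, 0.1], [0.5, 0, -0.6, 0, 0, 0, 0], [0.5, 0, -0.6, 0, 0, 0, 0], [0.5, 0, -0.6, 0, 0, 0, 0], [0.5, 0, -0.6, 0, 0, 0, 0]]

```text
time_s: 3.82
eef_pos: [449.3, 53.4, 21.7]
ee_rot: [0.002, 0.069, 0.998, 0.0]
force: [1.5, 3.7, 9.9]
grip_width: 0.668
grip_force: 27.8
```

```bash
python3 - <<'E'
from h import *
m=cw(-100-45,68)
need([*m,21],np.pi+CL[2])
E
```

```text
t 3.83 pos [449.3  53.4  21.7] F [1.5 3.7 9.9] grip 0.668 27.8
turn/0.15 [0.   0.03 0.01] shift/50 (after turn) [-0.677 -1.442  0.013] (now) [-0.675 -1.443  0.015]
```

Emit:
arm_command:
  steps:
    - [[0.5, -0.2, -0.45, -0.01, 0, 0, 0], [0.5, -0.2, -0.5, 0, 0, 0, 0], [0.5, -0.2, -0.4, 0, 0, 0, 0], [0.5, 0, 0, 0, 0, 0, 0], [0.5, 0, 0, 0, 0, 0, 0]]

```text
time_s: 4.45
eef_pos: [469.6, -17.2, 21.7]
ee_rot: [0.002, 0.069, 0.998, -0.001]
force: [1.0, -2.5, 6.1]
grip_width: 0.671
grip_force: 27.4
```

```bash
python3 - <<'E'
from h import *
m=cw(-45+5,68)
need([*m,21],np.pi+CL[2])
b=capture("top")[:,:,::-1].copy();cv2.imwrite("pics/f0.png",b)
a=capture("scene")[:,:,::-1]
k=dict(fx=4,fy=4,interpolation=cv2.INTER_CUBIC)
cv2.imwrite("pics/f.png",np.hstack([cv2.resize(b[140:240,235:335],None,**k),cv2.resize(a[170:270,230:330],None,**k)]))
E
```

```text
t 4.45 pos [469.6 -17.2  21.7] F [ 1.  -2.5  6.1] grip 0.671 27.4
turn/0.15 [-0.01  0.02  0.01] shift/50 (after turn) [-2.178 -0.1    0.014] (now) [-2.178 -0.102  0.021]
```

View pics/f.png

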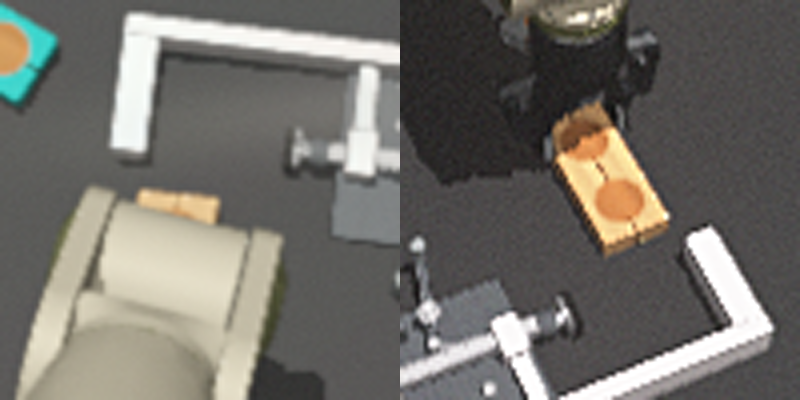

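The board's front corners are at left-panel (138,190) and (220,198), and the jaw's inner corner is at (147,155). It must shift about 9 mm towards the pad before going in.

Emit:
arm_command:
  steps:
    - [[0.5, 0, -0.1, 0, 0, 0, 0], [0.5, 0, -0.1, 0, 0, 0, 0], [0.5, -0.3, 0, 0, 0, 0, 0], [0.5, -0.4, 0, 0, 0, 0, 0], [0.5, -0.4, 0, 0, 0, 0, 0], [0.5, -0.4, 0, 0, 0, 0, 0], [0.5, -0.3, 0, 0, 0, 0, 0], [0.5, 0, 0, 0, 0, 0, 0]]

```text
time_s: 5.55
eef_pos: [557.8, -38.8, 21.6]
ee_rot: [0.002, 0.069, 0.998, -0.0]
force: [3.0, -0.8, 4.9]
grip_width: 0.668
grip_force: 27.5
```

```bash
python3 - <<'E'
from h import *
need([*cw(-40,65),21],np.pi+CL[2])
E
```

```text
t 5.55 pos [557.8 -38.8  21.6] F [ 3.  -0.8  4.9] grip 0.668 27.5
turn/0.15 [-0.    0.02  0.01] shift/50 (after turn) [-0.373  0.022  0.011] (now) [-0.373  0.022  0.013]
```

Emit:
arm_command:
  steps:
    - [[0.5, -0.1, 0, 0, 0, 0, 0], [0.5, -0.1, 0, 0, 0, 0, 0], [0.5, -0.08, 0, 0, 0, 0, 0], [0.5, 0, 0, 0, 0, 0, 0]]

```text
time_s: 6.05
eef_pos: [569.8, -40.3, 21.5]
ee_rot: [-0.0, 0.069, 0.998, 0.0]
force: [-4.3, 0.6, 10.1]
grip_width: 0.671
grip_force: 28.1
```

Emit:
arm_command:
  steps:
    - [[0.5, -0.04, 0, 0, 0, 0, 0], [0.5, -0.03, 0, 0, 0, 0, 0], [0.5, 0, 0, 0, 0, 0, 0]]

```text
time_s: 6.42
eef_pos: [572.9, -40.7, 21.6]
ee_rot: [-0.001, 0.069, 0.998, 0.0]
force: [-5.4, 1.4, 11.5]
grip_width: 0.672
grip_force: 28.2
```

Emit:
arm_command:
  steps:
    - [[0.5, -0.04, 0, 0, 0, 0, 0], [0.5, -0.03, 0, 0, 0, 0, 0], [0.5, 0, 0, 0, 0, 0, 0]]

```text
time_s: 6.8
eef_pos: [576.4, -41.2, 21.6]
ee_rot: [-0.001, 0.069, 0.998, 0.0]
force: [-4.9, 1.8, 11.4]
grip_width: 0.67
grip_force: 28.2
```

Emit:
arm_command:
  steps:
    - [[0.5, -0.04, 0, 0, 0, 0, 0], [0.5, 0, 0, 0, 0, 0, 0]]

```text
time_s: 7.05
eef_pos: [578.4, -41.5, 21.6]
ee_rot: [-0.001, 0.069, 0.998, 0.0]
force: [-5.0, 1.3, 11.6]
grip_width: 0.672
grip_force: 28.2
```

Emit:
arm_command:
  steps:
    - [[0.5, -0.04, 0, 0, 0, 0, 0], [0.5, 0, 0, 0, 0, 0, 0]]

```text
time_s: 7.3
eef_pos: [580.4, -41.8, 21.6]
ee_rot: [-0.001, 0.069, 0.998, 0.0]
force: [-5.6, 1.3, 10.9]
grip_width: 0.67
grip_force: 28.2
```

Emit:
arm_command:
  steps:
    - [[0.5, -0.04, 0, 0, 0, 0, 0], [0.5, 0, 0, 0, 0, 0, 0]]

```text
time_s: 7.55
eef_pos: [581.6, -41.9, 21.5]
ee_rot: [-0.002, 0.069, 0.998, 0.0]
force: [-9.0, 1.0, 13.8]
grip_width: 0.673
grip_force: 28.5
```

```bash
python3 - <<'E'
from h import *
need([*cw(-40,65),21],np.pi+CL[2])
b=capture("top")[:,:,::-1].copy()
a=capture("scene")[:,:,::-1]
k=dict(fx=4,fy=4,interpolation=cv2.INTER_CUBIC)
cv2.imwrite("pics/g.png",np.hstack([cv2.resize(b[120:220,240:340],None,**k),cv2.resize(a[190:290,235:335],None,**k)]))
E
```

```text
t 7.55 pos [581.6 -41.9  21.5] F [-9.   1.  13.8] grip 0.673 28.5
turn/0.15 [ 0.   -0.02  0.01] shift/50 (after turn) [0.108 0.018 0.011] (now) [0.108 0.018 0.011]
```

View pics/g.png

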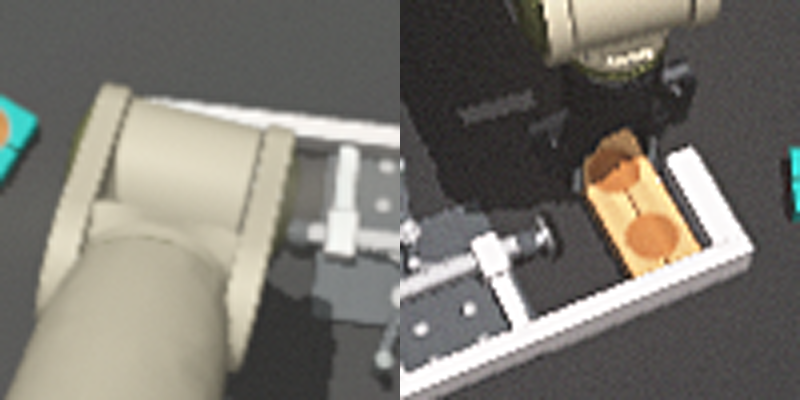

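Emit:
arm_command:
  steps:
    - [[0.5, -0.04, 0, 0, 0, 0, 0], [0.5, 0, 0, 0, 0, 0, 0]]

```text
time_s: 7.9
eef_pos: [582.3, -41.9, 21.3]
ee_rot: [-0.004, 0.068, 0.998, 0.0]
force: [-15.8, 2.3, 17.6]
grip_width: 0.67
grip_force: 29.2
```

Emit:
arm_command:
  steps:
    - [[0.5, 0, 0.05, 0, 0, 0, 0], [0.5, 0, 0.05, 0, 0, 0, 0], [0.5, 0, 0, 0, 0, 0, 0]]

```text
time_s: 8.28
eef_pos: [583.4, -38.9, 21.2]
ee_rot: [-0.003, 0.069, 0.998, -0.001]
force: [-14.1, -8.5, 13.8]
grip_width: 0.668
grip_force: 28.9
```

Emit:
arm_command:
  steps:
    - [[0.75, 0, 0, 0, 0, 0, 0], [1, 0, 0, 0, 0, 0, 0], [1, 0, 0, 0, 0, 0, 0], [1, 0, 0, 0, 0, 0, 0], [1, 0, 0, -0.5, 0, 0, 0], [1, 0, 0, -0.8, 0, 0, 0], [1, 0, 0, -0.8, 0, 0, 0], [1, 0, 0, -0.2, 0, 0, 0]]

```text
time_s: 9.28
eef_pos: [586.9, -38.1, 138.3]
ee_rot: [0.002, 0.069, 0.998, -0.0]
force: [-0.2, -0.6, -0.3]
grip_width: 0.998
grip_force: 0.0
```

```bash
python3 - <<'E'
from h import *
print("midpost",cw(-94,-117.5))
need([*cw(-94,-117.5),120],np.pi+CL[2])
E
```

```text
midpost [ 497.53501073 -213.46805218]
t 9.28 pos [586.9 -38.1 138.3] F [-0.2 -0.6 -0.3] grip 0.998 0.0
turn/0.15 [-0.    0.03  0.01] shift/50 (after turn) [ 1.282 -3.723  0.366] (now) [ 1.291 -3.72   0.362]
```

```bash
cat >> h.py <<'E'
def cl():
    s=sense();d=s["eef_pos"][:2]-CL[:2];c,si=np.cos(CL[2]),np.sin(CL[2])
    f=s["force"];print("clamp",round(c*d[0]+si*d[1],2),round(-si*d[0]+c*d[1],2),"Fx,Fy",round(c*f[0]+si*f[1],2),round(-si*f[0]+c*f[1],2))
E
python3 - <<'E'
from h import *
need([*cw(-99,-62),110],np.pi+CL[2])
a=capture("wrist")[:,:,::-1];cv2.imwrite("pics/w1.png",a)
print(wpx([[*cw(-60,71),22],[*cw(70,71),22],[*cw(0,100),22],[*cw(0,0),15]]))
E
```

```text
t 9.28 pos [586.9 -38.1 138.3] F [-0.2 -0.6 -0.3] grip 0.998 0.0
turn/0.15 [-0.    0.03  0.01] shift/50 (after turn) [ 1.382 -2.613  0.566] (now) [ 1.39  -2.61   0.561]
[[284.67371504 170.85491855]
 [283.65303524 327.26016395]
 [322.0207486  248.64700371]
 [193.65720561 244.90608952]]
```

Emit:
arm_command:
  steps:
    - [[0, 0.3, -0.54, 0.1, 0, 0, 0], [0, 0.3, -0.54, 0.1, 0, 0, 0], [0, 0.3, -0.54, 0.1, 0, 0, 0], [0, 0.3, -0.54, 0.1, 0, 0, 0], [0, 0.2, -0.54, 0.1, 0, 0, 0], [0, 0, 0, 0, 0, 0, 0], [0, 0, 0, 0, 0, 0, 0]]

```text
time_s: 10.2
eef_pos: [498.2, -161.4, 110.2]
ee_rot: [-0.0, 0.069, 0.998, 0.0]
force: [0.0, -0.1, 0.4]
grip_width: 0.0
grip_force: 0.0
```

```bash
python3 - <<'E'
from h import *
need([*cw(-99,-62),32],np.pi+CL[2]);cl()
a=capture("wrist")[:,:,::-1].copy();cv2.imwrite("pics/w2.png",a)
print(wpx([[*cw(-93,-98),46],[*cw(-132,-137),46]]))
E
```

```text
t 10.2 pos [ 498.2 -161.4  110.2] F [ 0.  -0.1  0.4] grip 0.0 0.0
turn/0.15 [ 0.   -0.01  0.01] shift/50 (after turn) [-0.032  0.077  1.564] (now) [-0.034  0.076  1.564]
clamp -100.62 -65.86 Fx,Fy 0.07 -0.13
[[227.82660273 247.53396546]
 [156.73417046 183.84285257]]
```

View pics/w2.png

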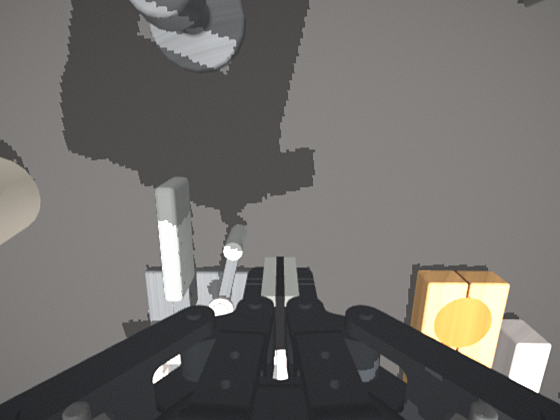

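The wrist view shows the post at (234,240), the handle at (173,240), and the shut fingertips at (280,270) on the post's +y side. The board still sits at (460,330) beside the jaw. I'll descend beside the post.

Emit:
arm_command:
  steps:
    - [[0, 0, 0.08, 0.4, 0, 0, 0], [0, 0, 0, 0.5, 0, 0, 0], [0, 0, 0, 0.5, 0, 0, 0], [0, 0, 0, 0.16, 0, 0, 0], [0, 0, 0, 0, 0, 0, 0], [0, 0, 0, 0, 0, 0, 0]]

```text
time_s: 11.0
eef_pos: [499.2, -158.2, 33.7]
ee_rot: [0.001, 0.069, 0.998, -0.0]
force: [0.5, 0.1, -0.1]
grip_width: -0.004
grip_force: 0.0
```

Emit:
arm_command:
  steps:
    - [[0, 0, -0.1, 0, 0, 0, 0], [0, 0, -0.1, 0, 0, 0, 0], [0, 0, 0, 0, 0, 0, 0]]

```text
time_s: 11.38
eef_pos: [497.3, -168.5, 33.0]
ee_rot: [0.0, 0.069, 0.998, -0.0]
force: [-0.1, -1.0, 1.0]
grip_width: 0.003
grip_force: 0.0
```

```bash
python3 -c "
from h import *
cl()"
```

```text
clamp -100.49 -73.01 Fx,Fy 0.02 -1.04
```

Emit:
arm_command:
  steps:
    - [[0, 0, -0.1, 0, 0, 0, 0], [0, 0, 0, 0, 0, 0, 0]]

```text
time_s: 11.62
eef_pos: [496.3, -172.8, 32.7]
ee_rot: [-0.0, 0.069, 0.998, 0.0]
force: [-0.3, 3.1, 2.6]
grip_width: 0.0
grip_force: 1.5
```

```bash
python3 -c "
from h import *
cl()"
```

```text
clamp -100.88 -77.45 Fx,Fy -0.77 3.07
```

Emit:
arm_command:
  steps:
    - [[0, 0, -0.1, 0, 0, 0, 0], [0, 0, 0, 0, 0, 0, 0]]

```text
time_s: 11.88
eef_pos: [494.9, -177.4, 32.5]
ee_rot: [-0.001, 0.069, 0.998, 0.001]
force: [-6.4, 4.2, 2.8]
grip_width: 0.002
grip_force: 3.1
```

```bash
python3 -c "
from h import *
cl()"
```

```text
clamp -101.62 -82.1 Fx,Fy -6.89 3.28
```

Emit:
arm_command:
  steps:
    - [[0, 0, 0.2, 0, 0, 0, 0], [0, -0.1, 0.06, 0, 0, 0, 0], [0, 0, -0.15, 0, 0, 0, 0], [0, 0, -0.15, 0, 0, 0, 0], [0, 0, 0, 0, 0, 0, 0]]

```text
time_s: 12.5
eef_pos: [500.2, -181.1, 32.6]
ee_rot: [-0.0, 0.069, 0.998, 0.0]
force: [-0.6, 2.0, 0.5]
grip_width: -0.003
grip_force: 1.2
```

```bash
python3 -c "
from h import *
cl()"
```

```text
clamp -95.85 -85.07 Fx,Fy -0.91 1.86
```

Emit:
arm_command:
  steps:
    - [[0, 0, -0.1, 0, 0, 0, 0], [0, 0, 0, 0, 0, 0, 0]]

```text
time_s: 12.75
eef_pos: [499.6, -185.6, 32.6]
ee_rot: [-0.0, 0.069, 0.998, 0.0]
force: [-1.6, 2.8, 0.4]
grip_width: 0.0
grip_force: 1.5
```

```bash
python3 -c "
from h import *
cl()
a=capture('wrist')[:,:,::-1];b=capture('top')[:,:,::-1]
cv2.imwrite('pics/w3.png',np.hstack([cv2.resize(a[180:420,100:400],None,fx=1.6,fy=1.6),cv2.resize(b[140:236,285:405],None,fx=4,fy=4,interpolation=cv2.INTER_CUBIC)[:, :320]]))"
```

```text
clamp -95.78 -89.64 Fx,Fy -1.99 2.51
```

View pics/w3.png

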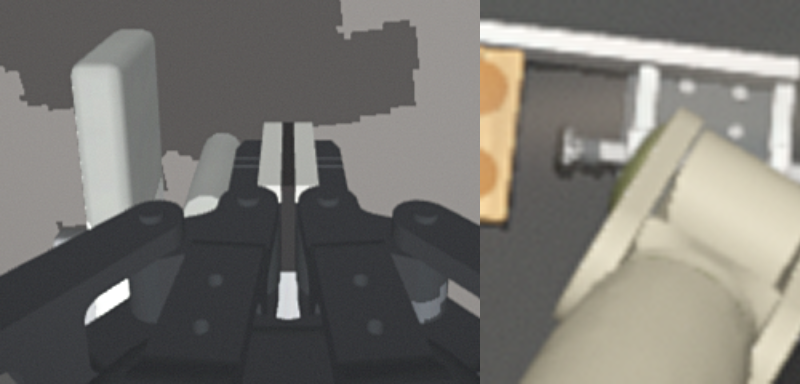

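Emit:
arm_command:
  steps:
    - [[0, 0, -0.1, 0, 0, 0, 0], [0, 0, 0, 0, 0, 0, 0]]

```text
time_s: 13.1
eef_pos: [499.1, -190.5, 32.7]
ee_rot: [-0.0, 0.069, 0.998, 0.0]
force: [-1.8, 3.4, 0.1]
grip_width: -0.001
grip_force: 1.6
```

Emit:
arm_command:
  steps:
    - [[0, 0, -0.08, 0, 0, 0, 0], [0, 0, 0, 0, 0, 0, 0]]

```text
time_s: 13.35
eef_pos: [498.8, -194.6, 32.8]
ee_rot: [0.0, 0.069, 0.998, -0.0]
force: [-0.8, 3.8, -0.7]
grip_width: -0.001
grip_force: 1.8
```

```bash
python3 -c "
from h import *
cl()"
```

```text
clamp -95.39 -98.61 Fx,Fy -1.35 3.66
```

Emit:
arm_command:
  steps:
    - [[0, 0, -0.03, 0, 0, 0, 0], [0, 0, 0, 0, 0, 0, 0]]

```text
time_s: 13.6
eef_pos: [498.7, -194.9, 32.7]
ee_rot: [0.0, 0.069, 0.998, 0.001]
force: [2.4, 10.4, -0.4]
grip_width: -0.001
grip_force: 5.1
```

```bash
python3 -c "
from h import *
cl()"
```

```text
clamp -95.46 -98.94 Fx,Fy 0.92 10.62
```

```bash
cat >> h.py <<'E'
def padshift(save=None):
    b=capture("top")[:,:,::-1].copy()
    if save:cv2.imwrite(save,b)
    r=cv2.imread("pics/b.png");k=8
    up=lambda i:cv2.resize(i,None,fx=k,fy=k,interpolation=cv2.INTER_CUBIC)
    t=up(r[169:187,304:318]);s=up(b[160:190,270:322])
    m=cv2.matchTemplate(s,t,cv2.TM_CCOEFF_NORMED);_,v,_,l=cv2.minMaxLoc(m)
    u=l[0]/k+270;w=l[1]/k+160
    P=ray("top",(u+5,w+8),20);P0=ray("top",(309,177),20)
    print("pad moved mm",np.linalg.norm(P-P0).round(2),"px",u-304,w-169,"score",round(v,3))
E
python3 -c "
from h import *
padshift('pics/t1.png')"
```

```text
pad moved mm 10.83 px -3.625 -0.375 score 0.953
```

Emit:
arm_command:
  steps:
    - [[0, 0, 0.25, 0, 0, 0, 0], [0, 0, 0.29, 0, 0, 0, 0], [0, 0, 0, 0, 0, 0, 0]]

```text
time_s: 14.02
eef_pos: [502.5, -168.4, 33.0]
ee_rot: [0.0, 0.068, 0.998, -0.0]
force: [0.0, -0.6, 0.4]
grip_width: 0.001
grip_force: 0.0
```

```bash
python3 -c "
from h import *
cl();padshift()"
```

```text
clamp -95.35 -72.13 Fx,Fy 0.1 -0.63
pad moved mm 11.2 px -3.75 -0.375 score 0.937
```

Emit:
arm_command:
  steps:
    - [[0, 0, -0.2, 0, 0, 0, 0], [0, 0, -0.17, 0, 0, 0, 0], [0, 0, -0.17, 0, 0, 0, 0], [0, 0, 0, 0, 0, 0, 0], [0, 0, 0.25, 0, 0, 0, 0], [0, 0, 0.29, 0, 0, 0, 0], [0, 0, 0, 0, 0, 0, 0]]

```text
time_s: 14.95
eef_pos: [502.4, -168.5, 32.9]
ee_rot: [0.0, 0.068, 0.998, -0.0]
force: [-0.1, -1.2, 0.0]
grip_width: -0.002
grip_force: 0.0
```

```bash
python3 -c "
from h import *
cl();padshift()"
```

```text
clamp -95.48 -72.29 Fx,Fy 0.03 -1.26
pad moved mm 20.92 px -7.0 -0.75 score 0.979
```

Emit:
arm_command:
  steps:
    - [[0, 0, -0.2, 0, 0, 0, 0], [0, 0, -0.17, 0, 0, 0, 0], [0, 0, -0.17, 0, 0, 0, 0], [0, 0, 0, 0, 0, 0, 0], [0, 0, 0.25, 0, 0, 0, 0], [0, 0, 0.29, 0, 0, 0, 0], [0, 0, 0, 0, 0, 0, 0]]

```text
time_s: 15.88
eef_pos: [502.4, -168.5, 32.9]
ee_rot: [0.0, 0.068, 0.998, -0.0]
force: [0.2, 0.1, 0.1]
grip_width: -0.001
grip_force: 0.0
```

```bash
python3 -c "
from h import *
cl();padshift('pics/t3.png')"
```

```text
clamp -95.48 -72.28 Fx,Fy 0.17 0.08
pad moved mm 30.27 px -10.125 -1.125 score 0.932
```

Emit:
arm_command:
  steps:
    - [[0, 0, -0.2, 0, 0, 0, 0], [0, 0, -0.17, 0, 0, 0, 0], [0, 0, -0.1, 0, 0, 0, 0], [0, 0, -0.04, 0, 0, 0, 0], [0, 0, 0, 0, 0, 0, 0]]

```text
time_s: 16.55
eef_pos: [498.4, -194.4, 32.6]
ee_rot: [-0.0, 0.069, 0.998, 0.0]
force: [-1.7, 4.2, -1.3]
grip_width: 0.001
grip_force: 1.8
```

```bash
python3 -c "
from h import *
cl();padshift('pics/t4.png')"
```

```text
clamp -95.8 -98.5 Fx,Fy -2.24 3.89
pad moved mm 14.29 px -4.75 -0.75 score 0.804
```

Emit:
arm_command:
  steps:
    - [[0, 0, -0.03, 0, 0, 0, 0], [0, 0, 0.24, 0, 0, 0, 0], [0, 0, 0.3, 0, 0, 0, 0], [0, 0, 0, 0, 0, 0, 0]]

```text
time_s: 17.1
eef_pos: [502.6, -168.3, 33.0]
ee_rot: [0.0, 0.068, 0.998, -0.0]
force: [0.7, -0.4, 0.8]
grip_width: 0.001
grip_force: 0.0
```

```bash
python3 -c "
from h import *
cl();padshift('pics/t5.png')
a=cv2.imread('pics/t5.png');g=cv2.imread('pics/t3.png')
k=dict(fx=6,fy=6,interpolation=cv2.INTER_CUBIC)
cv2.imwrite('pics/v10.png',np.hstack([cv2.resize(a[140:205,258:322],None,**k),cv2.resize(g[140:205,258:322],None,**k)]))
for p in [(-60,71),(70,71),(0,42),(0,100),(0,35),(0,31)]:print(p,proj('top',[[*cw(*p),22]]))"
```

```text
clamp -95.28 -72.08 Fx,Fy 0.77 -0.25
pad moved mm 14.65 px -4.875 -0.75 score 0.803
(-60, 71) [[279.25543826 194.04444064]]
(70, 71) [[283.99093816 151.74463423]]
(0, 42) [[291.16835848 175.42749337]]
(0, 100) [[271.75445329 173.28481045]]
(0, 35) [[293.51240313 175.68620199]]
(0, 31) [[294.85195272 175.83404602]]
```

View pics/v10.png

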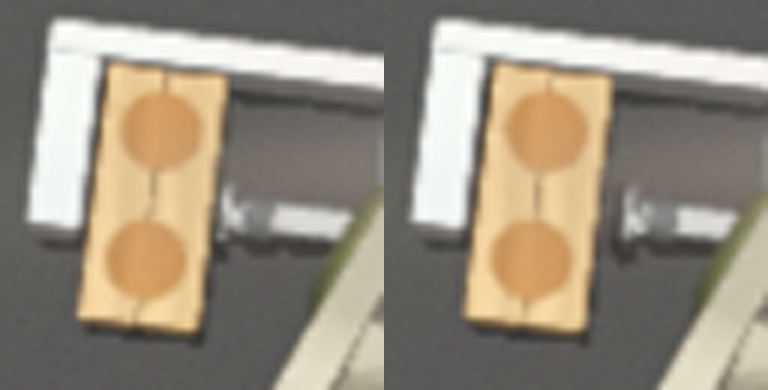

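The left panel (now) shows the pad at (232,210) just touching the board's edge. The board's end is on the rail and there is a gap of about 4 mm to the jaw at (88,150). So the next stroke has to be partial, with the force read as it goes.

```bash
cat >> h.py <<'E'
def meas(n=8,save=None):
    c,si=np.cos(CL[2]),np.sin(CL[2]);F=[];Y=[]
    for i in range(n):
        b=capture("top")[:,:,::-1];s=sense();d=s["eef_pos"][:2]-CL[:2];f=s["force"]
        F.append(-si*f[0]+c*f[1]);Y.append(-si*d[0]+c*d[1])
    if save:cv2.imwrite(save,b)
    # board left/right edges along rows, subpixel by saturation half-level
    g=[]
    h=cv2.cvtColor(b.copy(),cv2.COLOR_BGR2HSV)[:,:,1].astype(float)
    for v in range(160,172):
        r=h[v,262:302];t=70;k=np.flatnonzero((r[:-1]<t)&(r[1:]>=t));e=np.flatnonzero((r[:-1]>=t)&(r[1:]<t))
        if len(k) and len(e):g.append((262+k[0]+(t-r[k[0]])/(r[k[0]+1]-r[k[0]]),262+e[-1]+(r[e[-1]]-t)/(r[e[-1]]-r[e[-1]+1])))
    print("t",round(s["time_s"],2),"y",round(np.mean(Y),2),"Fy",round(np.mean(F),2),"+-",round(np.std(F),2),"board edges px",np.mean(g,0).round(2) if g else None)
E
python3 -c "
from h import *
meas(3)"
```

```text
t 17.3 y -73.19 Fy -1.16 +- 0.37 board edges px [273.57 294.21]
```

Emit:
arm_command:
  steps:
    - [[0, 0, -0.12, 0, 0, 0, 0], [0, 0, -0.12, 0, 0, 0, 0], [0, 0, 0, 0, 0, 0, 0]]

```text
time_s: 17.68
eef_pos: [500.0, -181.3, 32.5]
ee_rot: [-0.001, 0.069, 0.998, 0.0]
force: [-2.3, 3.5, -0.6]
grip_width: -0.0
grip_force: 1.5
```

```bash
python3 -c "
from h import *
meas()"
```

```text
t 18.07 y -84.93 Fy 2.56 +- 0.79 board edges px [272.93 292.87]
```

Emit:
arm_command:
  steps:
    - [[0, 0, -0.04, 0, 0, 0, 0], [0, 0, 0, 0, 0, 0, 0]]

```text
time_s: 18.32
eef_pos: [500.1, -183.0, 32.7]
ee_rot: [-0.0, 0.069, 0.998, 0.0]
force: [-2.0, 3.4, -0.2]
grip_width: -0.002
grip_force: 1.9
```

```bash
python3 -c "
from h import *
meas()"
```

```text
t 18.73 y -86.94 Fy 3.52 +- 0.77 board edges px [272.87 292.74]
```

Emit:
arm_command:
  steps:
    - [[0, 0, -0.04, 0, 0, 0, 0], [0, 0, 0, 0, 0, 0, 0]]

```text
time_s: 18.98
eef_pos: [500.0, -185.1, 32.8]
ee_rot: [0.0, 0.069, 0.998, -0.0]
force: [-1.7, 3.6, -0.8]
grip_width: -0.002
grip_force: 1.8
```

```bash
python3 -c "
from h import *
meas()"
```

```text
t 19.38 y -88.98 Fy 3.38 +- 0.39 board edges px [272.76 292.39]
```

Emit:
arm_command:
  steps:
    - [[0, 0, -0.03, 0, 0, 0, 0], [0, 0, 0, 0, 0, 0, 0]]

```text
time_s: 19.62
eef_pos: [499.7, -186.5, 32.8]
ee_rot: [-0.0, 0.069, 0.998, 0.0]
force: [-2.6, 3.6, -0.4]
grip_width: 0.001
grip_force: 2.0
```

```bash
python3 -c "
from h import *
meas(10,'pics/x1.png')"
```

```text
t 20.12 y -90.48 Fy 3.66 +- 0.48 board edges px [272.72 292.31]
```

Emit:
arm_command:
  steps:
    - [[0, 0, -0.03, 0, 0, 0, 0], [0, 0, 0, 0, 0, 0, 0]]

```text
time_s: 20.38
eef_pos: [499.5, -187.9, 32.8]
ee_rot: [-0.0, 0.069, 0.998, 0.0]
force: [-3.0, 4.2, 0.1]
grip_width: -0.003
grip_force: 2.2
```

```bash
python3 -c "
from h import *
meas(10,'pics/x2.png')"
```

```text
t 20.88 y -91.9 Fy 4.32 +- 0.53 board edges px [272.7  292.27]
```

Emit:
arm_command:
  steps:
    - [[0, 0, -0.03, 0, 0, 0, 0], [0, 0, 0, 0, 0, 0, 0]]

```text
time_s: 21.12
eef_pos: [499.3, -189.4, 32.8]
ee_rot: [-0.0, 0.069, 0.998, 0.0]
force: [-2.8, 6.4, 0.7]
grip_width: -0.002
grip_force: 2.5
```

```bash
python3 -c "
from h import *
meas(10)"
```

```text
t 21.62 y -93.31 Fy 4.94 +- 0.4 board edges px [272.71 292.28]
```

Emit:
arm_command:
  steps:
    - [[0, 0, -0.02, 0, 0, 0, 0], [0, 0, 0, 0, 0, 0, 0]]

```text
time_s: 21.88
eef_pos: [499.1, -190.3, 32.8]
ee_rot: [-0.0, 0.069, 0.998, 0.0]
force: [-2.3, 5.5, -0.4]
grip_width: -0.003
grip_force: 2.7
```

```bash
python3 -c "
from h import *
meas(12,'pics/x3.png');cl();s=sense();print(s['force'],s['grip_force'])"
```

```text
t 22.48 y -94.24 Fy 5.48 +- 0.44 board edges px [272.71 292.28]
clamp -95.63 -94.25 Fx,Fy -2.92 5.92
[-2.07220001  6.26928919 -0.09046317] 2.662159278988838
```

Emit:
arm_command:
  steps:
    - [[0, 0, -0.017, 0, 0, 0, 0], [0, 0, 0, 0, 0, 0, 0], [0, 0, 0, 0, 0, 0, 0]]

```text
time_s: 22.85
eef_pos: [499.1, -191.0, 32.8]
ee_rot: [-0.0, 0.069, 0.998, 0.0]
force: [-3.0, 5.7, 1.3]
grip_width: 0.002
grip_force: 2.8
```

```bash
python3 -c "
from h import *
meas(12,'pics/x4.png')
a=cv2.imread('pics/b.png').astype(int);b=cv2.imread('pics/x4.png').astype(int)
for n,(u,v) in dict(cupa=(170,156),cupb=(394,225),cupc=(389,148),pitcher=(424,188),tamper=(338,258),tin=(450,224),saucer=(114,258),turq=(226,147)).items():print(n,abs(a-b)[v-12:v+12,u-12:u+12].mean().round(1))"
```

```text
t 23.45 y -95.05 Fy 5.55 +- 0.35 board edges px [272.71 292.29]
cupa 7.3
cupb 7.7
cupc 7.6
pitcher 7.2
tamper 37.5
tin 8.3
saucer 7.8
turq 7.3
```

```bash
python3 -c "
from rig import *
print(finish_job())"
```

```text
the job is handed in; nothing more can be done
None
```

I slid the board flat to the back rail, let it go and pumped the clamp until the pad pressed it onto the fixed jaw. I handed in at about 23.5 s still holding the trigger squeezed, with the spring an estimated 2.2–3.0 mm in (from post force and travel, not measured directly). The cups, pitcher, tin and saucer look unmoved, but the arm seemed to block the last view of the tamper, so I couldn't re-check it.

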